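Press-and-twist the cap off the strainer housing

ROBOT

A 6-joint arm with a two-finger parallel gripper is mounted at the origin on the work surface; the furniture and walls round the work are solid. World frame = base frame: x ahead of the robot, y to its left, z up, the work surface at z = 0. Lengths are in m, angles in degrees, forces in N, time in s.
With the tool pointing down it reaches from about 0.35 to 0.975 m from the base axis. Payload 4.9 kg.
Tool frame: the origin (TCP) lies midway between the tips of the shut fingers; the grasp point (between the pads) lies 19 mm behind it (ctrl.grip_point_offset is the distance from the TCP to the grasp point, in m); z points along the fingers, y is the line along which they close (so a half turn about z gives the same grasp; the last joint's range is limited). The gripper opens to 85 mm and grips with 20 to 120 N. Pads are 22 mm wide; open, the fingers measure 114 mm over their backs; the gripper's body (76 mm by 85 mm) begins 54 mm behind the grasp point. The pads swing forward as they close: fully open they stand 13 mm farther back than shut.
Start: joints at [63.484, 3.019, 92.412, -0, 84.569, -6.818], TCP at [0.211, 0.588, 0.231] pointing down, gripper open.
Joint ranges: [-172.51, 172.51], [-57.92, 126.97], [3.15, 148.05], [-58.71, 238.71], [5.1, 150.11], [-179.66, 179.66]. Speed limits (degrees/s): [147.25, 147.25, 180, 180, 180, 180].

INTERFACE

Orientations are given as [roll, pitch, yaw] about the fixed x, y, z axes, in that order (R = Rz(yaw) Ry(pitch) Rx(roll)).
In Python, from station import ctrl gives the robot as it stands. Calls block until the motion is done:
- ctrl.move_pose(position, orientation): joint-space move of the TCP to a pose.
- ctrl.movel(position, orientation=None, feed=0.15): straight line of the TCP; orientation=None keeps the orientation; feed is the mean speed in m/s.
- ctrl.goto_joints(angles): joint-space move.
- ctrl.gripper_to(opening): finger opening in m; the grip force is fixed at half the most; returns when the fingers have stopped.
- ctrl.sleep(seconds).
- ctrl.inverse_kinematics(position, orientation): joint angles nearest the present ones, or None.
- ctrl.snapshot(name): name is "scene" or "top" or "wrist"; returns a dict with "img" (480x640x3 uint8, blue, green, red), "fx", "fy", "cx", "cy" (pixels), "k1" (the pictures are not rectified: a ray, as slopes to the right and down, at radius r is drawn at 1 + k1 r^2 times it, then the intrinsics apply), "origin" and "rotation" of the camera in the world. Camera axes: x right, y down, z forward; pixel columns grow to the right and rows downward; lengths in m; the calibration is good to about 2 mm. A picture is of the moment at which its call begins. There is no depth.
A pose or a line that the arm cannot do raises ctrl.PlanningError and nothing moves.
- ctrl.job_done(): hands the job in; it is judged then, once.
Readings, each from a call of its own:
- ctrl.current_t(): time.
- ctrl.current_joint_pos(): joint angles.
- ctrl.current_qd(): joint speeds.
- ctrl.current_effort(): joint torques, N m.
- ctrl.current_position(): TCP position.
- ctrl.current_eef_rot(): TCP orientation.
- ctrl.current_ft_force(): force on the tool from outside, world axes, zero at the start.
- ctrl.current_ft_torque(): the same for the moment, N m.
- ctrl.current_width(): finger opening in m.
- ctrl.current_grip_force(): force on a finger pad.
Only numpy, scipy, OpenCV 4.12 (cv2) and the standard library are available. Lean on these libraries where they do the work, as an engineer would, in place of code of your own. Each camera call takes 0.05 s, during which the arm holds its last target. There are 200 camera calls.

TASK

Take the blue sprung safety cap off the steel strainer housing so that the strainer can be cleaned: press it down past its catch, keep it pressed while you twist it anticlockwise (seen from above) until its bar points at the green marks on the rim, and lift it straight out. Then stand it gently upright in the middle of the steel dish that lies on the table top (not the pan on the scale). Do not force the cap against its catch or stops, and leave the bottles, the beaker, the tape roll and the ferrule where they are.

Things in the scene. Friction and masses are not known exactly. Their poses are not given: they have to be found in the camera images.
- housing: steel strainer housing fixed to the table: foot flange 110 mm wide with four bolts, barrel 80 mm, neck 72 mm wide with its rim 90 mm above the table, short pipe stub low on the +x side. Origin: centre of the underside, on the axis of neck and cap; z up. Inside: a bayonet with a spring that pushes the locked cap's lugs up into a catch, between teeth on both sides
- neck_rim (a point): centre of the neck's rim. Catch depth is hidden and differs per unit: the cap must go down 3 to 18 mm for its lugs to clear the teeth; 1.5 mm deeper is a firm stop, all round the turn. Spring: about 6 N at the start of the push, 9 N at most above the stop. Hold 4 to 8 N more on the stop while turning; meet it slowly (10 mm/s); over 35 N in all between cap and housing harms it
- release_mark (a point): one of two green marks on the rim, 60 degrees anticlockwise from above (positive about z) from the two red marks (locked, on the housing's x axis). By 40 degrees of turn the teeth are past; the turn ends on a stop at 60 to 66 degrees, lugs under the release slots: let up there, the spring lifts the cap 6 mm above its locked height; lifted straight up 28 mm it is out of the neck
- cap_grip (a point): centre of the loose cap's (0.1-0.16 kg) blue grip bar: 46 mm long (x), 14 thick (y: pinch across here from above), 40 tall (z), on a blue disc 56 mm wide, 6 thick, on a 32 mm steel stem with lugs at its foot along x. Point is 20 mm below the bar's top, 20 above the disc, 71 above the flat foot it can stand on. Locked: x along the housing's x, point 137 mm above the table, disc 21 mm above the rim
- dish_top (a point): centre of the upper face of a flat round steel dish, 129 mm across and 6 mm high, fixed on the table top; z up
- bottle_a: gold oval bottle with white top, 52x26x97 mm, bystander; origin at the centre of its underside
- bottle_b: second such bottle, bystander; origin at the centre of its underside
- beaker_a: small white cup, 58 mm across, 61 mm tall, bystander; origin at the centre of its underside
- tape_a: roll of tape lying flat, 103 mm across, 48 mm tall, bystander; origin at the centre of its underside
- ferrule_a: white flanged sleeve, 50 mm across, 30 mm tall, bystander; origin at the centre of its underside
There are look-alikes about, which are no part of the job. Of the things that look like the part that bears cap_grip, the middle-sized one is meant.

How it is judged (in metres and radians):
On the way, in this order (a step that is already met when the one before it is completed fails the run):
1. the cap, still seated in the neck, is twisted past its catch to the release (45 degrees or more from locked) (angle between the x axis of cap_grip and the x axis of housing, either way round above 0.785 rad and horizontal distance between cap_grip and housing below 0.01 m and z of cap_grip in the frame of housing below 0.146 m), for 0.1 s.
2. the cap is lifted clear of the neck (z of cap_grip in the frame of housing above 0.163 m), for 0.1 s.
At the end, for the whole second after the job is handed in: the cap stands upright (within 7 degrees) on its foot on the steel dish, its axis within 35 mm of the dish's centre, let go and at rest (horizontal distance between cap_grip and dish_top below 0.035 m and z of cap_grip in the frame of dish_top between 0.066 and 0.076 m and angle between cap_grip's own z axis and vertical below 0.12 rad); the robot touches nothing.
It fails at once if the cap is forced against the catch, the stops or the neck: more than 35 N between cap and housing (contact force between cap and housing above 35 N).
It fails at once if the cap is dropped or banged onto the dish: moving faster than 0.3 m/s within 5 mm of standing on it (horizontal distance between cap_grip and dish_top below 0.06 m and z of cap_grip in the frame of dish_top below 0.076 m and linear speed of cap above 0.3 m/s).
It fails at once if a bystander is moved more than 30 mm (distance of any of bottle_a, bottle_b, beaker_a, tape_a, ferrule_a from where it was at the start of the episode above 0.03 m).
It also fails if it takes over 59 s, if anything falls off the work surface, if the arm or the gripper's body presses on something with over 40 N, if the wrist force passes 120 N, or if a joint passes its speed limit or range.

## Working session

There is one attempt and no reset: what is moved stays moved. The work goes in short steps, each a Python script; the robot and the scene stay as the last script left them, time stands still between calls to the robot, and variables do not carry over. Pictures are saved under pics/ and viewed, at most 10 in all, crops included, and the job is handed in when it is done.

```bash
ls; mkdir -p pics; cat > h.py <<'E'
import numpy as np, cv2
from station import ctrl
def cam(n,f=None):
    s=ctrl.snapshot(n)
    if f: cv2.imwrite('pics/'+f,s['img'])
    return s
def K(s): return np.array([[s['fx'],0,s['cx']],[0,s['fy'],s['cy']],[0,0,1.]])
def ray(s,u,v):
    # drawn = p*(1+k1 r^2)
    p=cv2.undistortPoints(np.array([[[u,v]]],float),K(s),np.array([s['k1'],0,0,0.]))[0,0]
    return np.array(s['origin']),np.array(s['rotation'])@np.array([p[0],p[1],1])
def at_z(s,u,v,z):
    o,d=ray(s,u,v); return o+d*(z-o[2])/d[2]
def proj(s,P):
    P=np.atleast_2d(P); R=np.array(s['rotation']); c=(P-np.array(s['origin']))@R
    return cv2.projectPoints(c,np.zeros(3),np.zeros(3),K(s),np.array([s['k1'],0,0,0.]))[0][:,0]
E
python3 - <<'E'
from h import *
import pickle
for n in ("scene","top"):
    s=cam(n,n+'0.png'); pickle.dump(s,open(n+'0.pkl','wb')); print(n,s['origin'],s['k1'],s['fx'],np.round(s['rotation'],2).tolist())
print(ctrl.current_t(),ctrl.current_eef_rot(),ctrl.current_ft_force())
E
```

```text
pics
scene [-0.1554639  -0.55637287  0.74125708] -0.0037500603425972196 487.77387417442776 [-123.62, 1.15, -47.36]
top [0.21615653 0.0848092  1.69240643] -0.030836078846387123 602.9344136149206 [-168.56, -0.02, -88.91]
0.1 [-1.79892907e+02 -1.39159651e-02  1.60302509e+02] [-0.32655038 -0.15153244  0.02925702]
```

View pics/scene0.png

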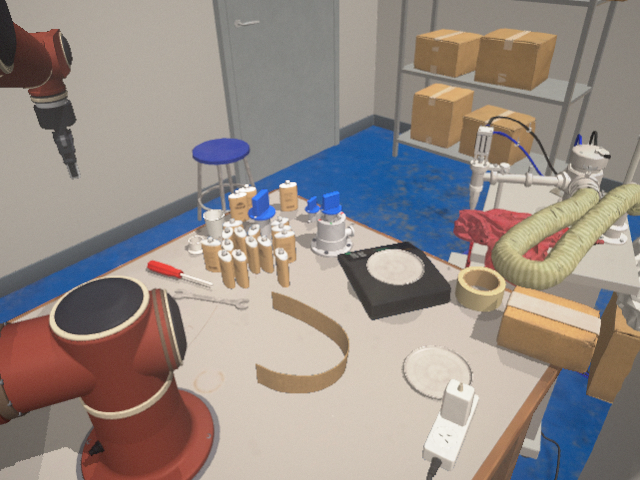

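View pics/top0.png

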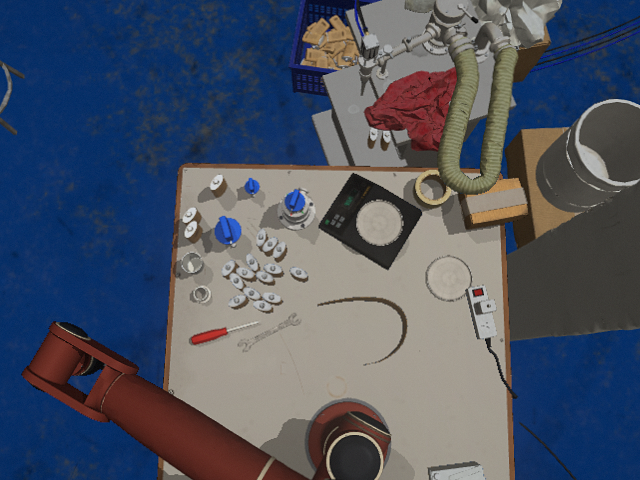

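The pictures show three blue caps in the top view: a large one at (228,231), a middle-sized one on the flanged housing at (295,201), and a small one at (252,186). I choose the one on the housing. The dish on the table is at (448,278), and the scale pan is at (380,222).

```bash
sed -i "s/^import numpy.*/&\nfrom scipy.spatial.transform import Rotation as Ro/; s/    if f: cv2/    s['rotation']=Ro.from_euler('xyz',s['rotation'],degrees=True).as_matrix()\n    if f: cv2/" h.py
python3 - <<'E'
import pickle
from h import *
T=pickle.load(open('top0.pkl','rb'));S=pickle.load(open('scene0.pkl','rb'))
for s in(T,S): s['rotation']=Ro.from_euler('xyz',s['rotation'],degrees=True).as_matrix()
pickle.dump((T,S),open('TS.pkl','wb'))
print('cap',at_z(T,295,201,.157),at_z(T,298,212,0),'scene',at_z(S,331,203,.137),at_z(S,332,246,0))
print('dish',at_z(T,448,278,.006),at_z(S,437.5,372,.006), 'width',at_z(T,426,278,.006),at_z(T,471,278,.006))
a=cv2.resize(T['img'][165:265,215:345],None,fx=5,fy=5,interpolation=cv2.INTER_CUBIC)
cv2.imwrite('pics/c1.png',a)
E
```

```text
cap [0.62266206 0.15245116 0.157     ] [0.63158286 0.14982622 0.        ] scene [0.62697189 0.14660387 0.137     ] [0.63533278 0.15207518 0.        ]
dish [ 0.44688409 -0.27809518  0.006     ] [ 0.44718959 -0.28309143  0.006     ] width [ 0.44574802 -0.21593469  0.006     ] [ 0.44806324 -0.34317964  0.006     ]
```

View pics/c1.png

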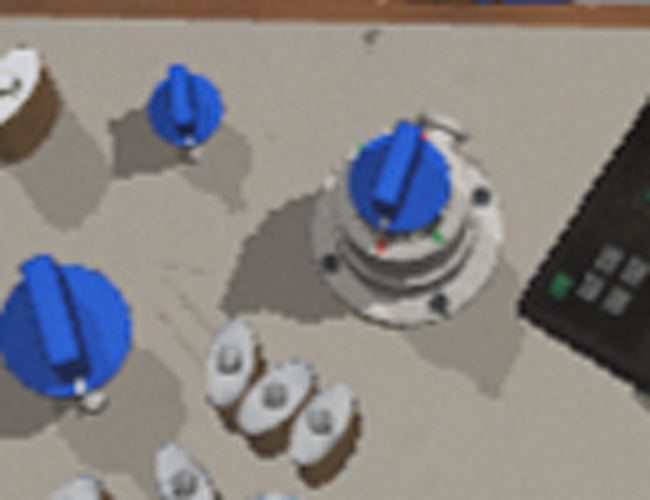

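The crop confirms it: the middle-sized bar is in line with the red marks (424,135) and (381,247) in crop pixels. The pipe stub is at the upper right, so housing +x points that way. Next I look from the wrist.

```bash
python3 - <<'E'
from h import *
import pickle
T,S=pickle.load(open('TS.pkl','rb'))
f=lambda x,y:(215+x/5-.4,165+y/5-.4)
r=[at_z(T,*f(*p),.09) for p in((424,135),(381,247))]; g=[at_z(T,*f(*p),.09) for p in((362,150),(437,236))]
print(r,g); d=r[0]-r[1]; phi=np.degrees(np.arctan2(d[1],d[0])); print(phi,(r[0]+r[1])/2)
b=[at_z(T,*f(*p),.157) for p in((405,123),(386,205))]; e=b[0]-b[1]; print(b,np.degrees(np.arctan2(e[1],e[0])),np.linalg.norm(e))
yaw=phi+180
c=np.array([.632,.151])
ctrl.move_pose([c[0],c[1],.33],[180,0,yaw]); print(ctrl.current_joint_pos())
s=cam('wrist','w1.png'); pickle.dump(s,open('w1.pkl','wb')); print(s['origin'],s['rotation'],ctrl.current_t(),ctrl.current_position(),ctrl.current_eef_rot(),ctrl.current_ft_force())
E
```

```text
[array([0.66736737, 0.14400155, 0.09      ]), array([0.60349323, 0.16589981, 0.09      ])] [array([0.65816805, 0.17789917, 0.09      ]), array([0.61026228, 0.1354446 , 0.09      ])]
-18.923483028081908 [0.6354303  0.15495068 0.09      ]
[array([0.65487904, 0.15172842, 0.157     ]), array([0.61002667, 0.1605209 , 0.157     ])] -11.091137116596613 0.04570604735797639
[ 6.96536753e+00  4.10425151e+00  8.19993831e+01  1.73497644e-02
  9.39205913e+01 -6.41905139e+01]
[0.56243432 0.17407522 0.4732274 ] [[ 3.22878685e-01  9.07495884e-01  2.68701648e-01]
 [ 9.46440350e-01 -3.09634247e-01 -9.15275777e-02]
 [ 1.38332566e-04  2.83862386e-01 -9.58865020e-01]] 2.35 [0.63162907 0.15199096 0.32973844] [-1.79998630e+02 -2.71651290e-02  1.61161001e+02] [-0.76758293 -0.61543672  0.19547017]
```

View pics/w1.png

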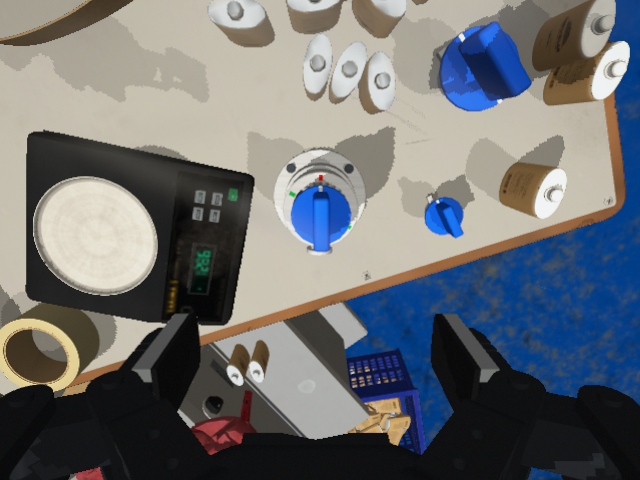

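The wrist view shows the cap at (320,215), with its bar almost vertical in the image and the red mark at (321,177). I zoom in to measure it accurately.

```bash
python3 - <<'E'
from h import *
im=cv2.imread('pics/w1.png'); cv2.imwrite('pics/c2.png',cv2.resize(im[140:260,265:375],None,fx=5,fy=5,interpolation=cv2.INTER_CUBIC))
E
```

```text
(no output)
```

View pics/c2.png

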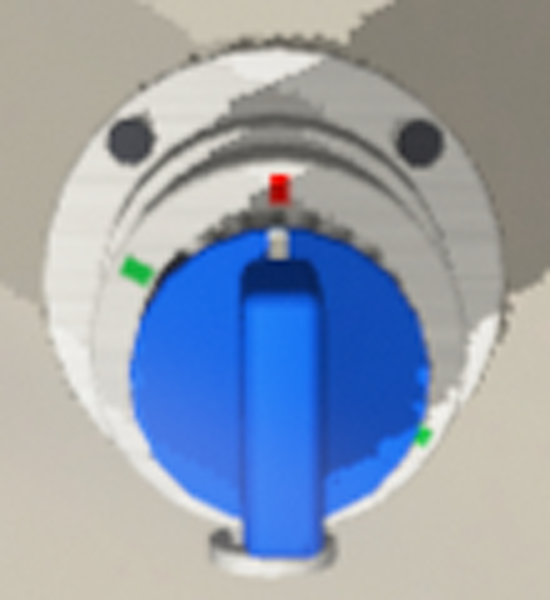

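The bar top spans (247..321, 295..553) in crop pixels, the disc spans x 131..430, and the red mark is at (280,190).

```bash
python3 - <<'E'
from h import *
import pickle
s=pickle.load(open('w1.pkl','rb'))
q=lambda x,y,z:at_z(s,265+x/5-.4,140+y/5-.4,z)
a,b=q(283,295,.157),q(284,553,.157); print('bar',a,b,np.linalg.norm(a-b),(a+b)/2); d=b-a; print(np.degrees(np.arctan2(d[1],d[0])))
print('thick',np.linalg.norm(q(246,420,.157)-q(321,420,.157)))
l,r=q(131,375,.117),q(430,375,.117); print('disc',np.linalg.norm(l-r),(l+r)/2)
R=q(280,190,.09); g1,g2=q(136,271,.09),q(423,437,.09); print('red',R,'greens mid',(g1+g2)/2)
c=(a+b)/2; v=(c-R)[:2]; print('axis dir from red',np.degrees(np.arctan2(v[1],v[0])),np.linalg.norm(v))
# bar axis line offset of disc centre
u=d[:2]/np.linalg.norm(d[:2]); n=np.array([-u[1],u[0]])
for nme,P in(('disc',(l+r)/2),('red',R),('g',(g1+g2)/2),('bar',c)): print(nme,'along',u@P[:2],'across',n@P[:2])
E
```

```text
bar [0.61389416 0.1617199  0.157     ] [0.65527603 0.1479807  0.157     ] 0.043603034190770065 [0.6345851 0.1548503 0.157    ]
-18.36668171752698
thick 0.012350023866297787
disc 0.0550951272834149 [0.63431276 0.15499348 0.117     ]
red [0.6052885  0.16505174 0.09      ] greens mid [0.63599713 0.15497021 0.09      ]
axis dir from red -19.198747373908535 0.031021926541952197
disc along 0.5531624763853525 across 0.3469681944026795
red along 0.5224474024554825 across 0.3473686134661535
g along 0.554768382933519 across 0.34747684676538676
bar along 0.5534660578428678 across 0.34691812003345157
```

Both cameras agree on an axis near (0.635,0.155) and a bar heading of about -18.8°. I go down, grip slightly above the bar's centre and check the side force.

```bash
python3 - <<'E'
from h import *
rot=[180,0,161.2]
ctrl.gripper_to(.05)
ctrl.movel([.6349,.1550,.20],rot,feed=.15)
ctrl.movel([.6349,.1550,.124],rot,feed=.06); ctrl.sleep(.3)
print(ctrl.current_t(),ctrl.current_position(),ctrl.current_ft_force(),ctrl.current_ft_torque())
ctrl.gripper_to(.03); ctrl.gripper_to(.016); print(ctrl.current_ft_force(),ctrl.current_width())
ctrl.gripper_to(.010); ctrl.sleep(.3)
print(ctrl.current_t(),ctrl.current_width(),ctrl.current_grip_force(),ctrl.current_position(),ctrl.current_eef_rot(),ctrl.current_ft_force(),ctrl.current_ft_torque())
E
```

```text
5.525 [0.63500073 0.15504176 0.12424185] [ 0.96062511 -0.28974763 -0.36846118] [ 0.01682264 -0.01013186 -0.01566929]
[ 0.33934117 -0.70599964 -0.27472462] 0.01613152547400053
6.6667 0.013549280917587975 59.258649945259094 [0.63497252 0.15519983 0.1241728 ] [1.79973886e+02 4.26043008e-03 1.61203152e+02] [-0.765164    1.46742     1.30591812] [ 0.32273779  0.04203974 -0.00155164]
```

```bash
python3 - <<'E'
from h import *
rot=[180,0,161.2]; p=np.array([.635,.1551,.1242]); f0=ctrl.current_ft_force()
log=[]
for i in range(50):
    p[2]-=.0005; ctrl.movel(p,rot,feed=.008)
    F=ctrl.current_ft_force(); log.append((round((.1242-p[2])*1e3,1),round(ctrl.current_position()[2]*1e3,2),np.round(F-f0,1).tolist()))
    if F[2]-f0[2]>13.5 or np.hypot(*(F-f0)[:2])>8: break
ctrl.sleep(.2)
for l in log: print(*l)
print(ctrl.current_t(),ctrl.current_ft_force()-f0,ctrl.current_position(),ctrl.current_width(),ctrl.current_ft_torque())
E
```

```text
0.5 124.13 [-1.0, 0.1, 1.6]
1.0 123.63 [-0.6, -0.4, 3.6]
1.5 122.88 [-1.2, 0.1, 3.2]
2.0 122.28 [-0.8, 0.9, 3.5]
2.5 121.8 [-0.9, 0.5, 3.9]
3.0 121.32 [0.1, 0.9, 3.8]
3.5 120.82 [-0.2, 0.7, 3.8]
4.0 120.38 [-0.5, 0.4, 3.8]
4.5 119.86 [-1.1, 0.1, 3.7]
5.0 119.36 [-1.2, 1.0, 3.6]
5.5 118.89 [-0.8, 0.1, 3.4]
6.0 118.41 [-0.9, 0.7, 4.3]
6.5 117.91 [-0.6, 0.8, 4.3]
7.0 117.38 [-1.3, 0.3, 4.1]
7.5 116.93 [-2.0, 1.4, 4.7]
8.0 116.66 [-1.6, 1.2, 5.0]
8.5 116.6 [-2.4, 0.6, 5.8]
9.0 116.5 [-3.4, -0.2, 7.8]
9.5 116.44 [-4.2, 0.0, 9.5]
10.0 116.38 [-4.4, -0.1, 11.5]
10.5 116.28 [-5.2, -0.3, 13.1]
11.0 116.22 [-6.1, 0.0, 15.0]
12.3667 [-5.34751126  0.97774729 14.12092733] [0.63541783 0.15521436 0.11623889] 0.013379411075533181 [ 0.21210757  1.41126696 -0.02041684]
```

The stop came 7.6 mm down. I ease off slightly to about 13 N in total, then twist in small steps while watching force, moment and time.

```bash
python3 - <<'E'
from h import *
yaw=161.2; p=np.array([.6344,.1551,.1137]); ctrl.movel(p,[180,0,yaw],feed=.008); ctrl.sleep(.1)
m0=ctrl.current_ft_torque()[2]; log=[]
print(ctrl.current_t(),ctrl.current_ft_force(),m0)
while yaw<161.2+67:
    yaw+=2 if yaw<161.2+56 else 1
    ctrl.movel(p,[180,0,(yaw+180)%360-180],feed=.01)
    F=ctrl.current_ft_force(); m=ctrl.current_ft_torque()[2]-m0; r=ctrl.current_eef_rot()[2]%360
    log.append((round(ctrl.current_t(),2),round(yaw-161.2),round(r-161.2,1),np.round(F,1).tolist(),round(m,2)))
    if F[2]>17 or np.hypot(F[0],F[1])>10 or abs(m)>.45: break
    p[2]+=np.clip((F[2]-13)*.1e-3,-.0003,.0003)
    p[:2]+=np.clip(F[:2]*.05e-3,-.0002,.0002)
for l in log: print(*l)
print(ctrl.current_position(),ctrl.current_width(),p,yaw)
E
```

```text
12.7167 [-4.49227156  1.80052973 13.29037509] 0.028470155399445488
12.97 2 2.0 [-3.8, 2.1, 12.2] 0.07
13.22 4 4.0 [-2.3, 1.2, 12.2] 0.02
13.47 6 6.0 [-3.4, 1.0, 11.8] 0.03
13.72 8 8.0 [-2.5, 1.5, 12.5] -0.01
13.97 10 10.0 [-1.4, 0.9, 11.9] -0.01
14.22 12 12.0 [-1.2, 0.2, 12.5] 0.02
14.47 14 14.0 [-1.1, 0.9, 12.2] -0.03
14.72 16 16.0 [-1.0, 1.3, 12.2] 0.04
14.97 18 18.0 [-0.6, 0.3, 12.0] 0.04
15.22 20 20.0 [-0.7, 0.1, 13.5] -0.05
15.47 22 22.0 [0.1, 1.6, 12.7] -0.03
15.72 24 24.0 [-1.4, 2.1, 11.6] -0.06
15.97 26 26.0 [-1.1, 1.7, 12.7] 0.03
16.22 28 28.0 [-0.7, 2.3, 12.9] -0.0
16.47 30 30.0 [-1.3, 1.7, 12.5] -0.06
16.72 32 32.0 [-0.3, 2.2, 12.5] -0.07
16.97 34 34.0 [-0.9, 2.5, 13.3] 0.0
17.22 36 36.0 [-1.1, 1.8, 12.7] -0.09
17.47 38 38.0 [-0.2, 1.9, 13.8] -0.03
17.72 40 40.0 [-1.0, 1.3, 13.1] -0.08
17.97 42 42.0 [-0.9, 1.2, 13.8] -0.07
18.22 44 44.0 [-0.6, 1.8, 12.9] -0.06
18.47 46 46.0 [-1.1, 0.4, 12.1] -0.07
18.72 48 48.0 [0.1, 1.1, 12.1] 0.08
18.97 50 50.0 [-1.0, 0.4, 12.4] 0.02
19.22 52 52.0 [-1.3, 1.3, 12.8] 0.04
19.47 54 54.0 [-0.8, 1.1, 13.3] 0.04
19.72 56 56.0 [-1.4, 1.4, 12.6] -0.03
19.97 57 57.0 [-0.8, 0.6, 12.3] -0.05
20.22 58 58.0 [-1.4, 0.7, 12.9] 0.02
20.47 59 59.0 [-0.7, 0.9, 13.6] -0.0
20.72 60 60.0 [-0.8, 0.2, 13.1] 0.02
20.97 61 61.0 [0.2, -0.0, 12.1] -0.04
21.22 62 62.0 [0.4, -0.8, 13.2] -0.24
21.47 63 63.0 [0.2, -1.4, 13.0] -0.19
21.72 64 63.9 [2.0, 0.4, 12.1] -0.55
[0.63602759 0.15616871 0.11628671] 0.013451644255684153 [0.63259649 0.15697397 0.1124771 ] 225.2
```

The end stop came at about 62°, where the moment rose. I back off a degree, let up slowly, and lift with force checks.

```bash
python3 - <<'E'
from h import *
y=223.5-360; rot=[180,0,y]
p=np.array([.6327,.1569,.1125]); ctrl.movel(p,rot,feed=.01); ctrl.sleep(.1)
print(ctrl.current_ft_force(),ctrl.current_ft_torque())
log=[];c=np.array([.635,.1553])
for i in range(48):
    p[2]+=.001
    F=ctrl.current_ft_force()
    p[:2]+=np.clip(F[:2]*.05e-3,-.0002,.0002)+ (.2*(c-p[:2]) if i<8 else 0)
    ctrl.movel(p,rot,feed=.02); F=ctrl.current_ft_force()
    log.append((round(ctrl.current_t(),2),np.round(ctrl.current_position()*1e3,1).tolist(),np.round(F,1).tolist()))
    if F[2]<-8 or np.hypot(F[0],F[1])>10: print('STOP');break
for l in log[::2]+log[-1:]: print(*l)
print(p,ctrl.current_width())
E
```

```text
[ 0.74859286 -0.71740629 12.00457334] [-0.25817536 -0.15196901  0.08255235]
22.32 [636.0, 155.9, 116.4] [0.7, -0.1, 9.3]
22.82 [636.0, 155.8, 117.0] [2.0, 0.4, 5.7]
23.32 [636.1, 155.7, 118.7] [1.1, 1.5, 4.6]
23.82 [636.2, 155.7, 120.5] [1.7, 1.2, 5.3]
24.32 [636.1, 155.7, 122.4] [2.2, 0.7, 5.6]
24.82 [635.7, 155.8, 123.9] [4.3, 1.1, 4.6]
25.32 [635.6, 155.8, 125.5] [3.5, -1.9, 4.6]
25.82 [635.7, 155.8, 127.4] [1.8, -0.9, 4.4]
26.32 [635.8, 155.8, 129.4] [1.1, -1.1, 4.8]
26.82 [635.5, 155.6, 130.4] [1.6, -0.3, -0.1]
27.32 [636.2, 155.9, 133.6] [-0.2, 0.0, -0.2]
27.82 [636.3, 155.7, 135.6] [-0.6, -0.1, -0.8]
28.32 [636.3, 155.7, 137.6] [-0.8, 0.1, -0.4]
28.82 [636.3, 155.8, 139.7] [-0.3, -0.2, -1.3]
29.32 [636.2, 155.7, 141.6] [-0.6, -0.9, -0.9]
29.82 [636.2, 155.7, 143.6] [0.1, 0.0, -1.6]
30.32 [636.3, 155.7, 145.6] [-0.2, 0.4, -0.7]
30.82 [636.3, 155.6, 147.7] [0.8, 1.0, -0.7]
31.32 [636.3, 155.7, 149.6] [-0.0, 0.2, -1.5]
31.82 [636.3, 155.7, 151.6] [-0.3, -0.5, -1.0]
32.32 [636.3, 155.7, 153.6] [-0.7, 0.7, -0.8]
32.82 [636.3, 155.7, 155.6] [-0.8, -0.9, -0.4]
33.32 [636.3, 155.7, 157.6] [-0.0, 0.6, -1.2]
33.82 [636.3, 155.7, 159.6] [-0.3, 0.2, -0.4]
34.07 [636.3, 155.7, 160.6] [0.3, 0.6, -0.3]
[0.6362403  0.15573484 0.1605    ] 0.013150378963443503
```

The cap came out cleanly: Fz fell to roughly its weight. I carry it over the dish and check with one scene picture.

```bash
python3 - <<'E'
from h import *
import pickle
p=ctrl.current_position(); ctrl.movel([p[0],p[1],.25],feed=.15)
ctrl.move_pose([.447,-.280,.25],[180,0,160]); 
ctrl.movel([.447,-.280,.10],[180,0,160],feed=.12)
print(ctrl.current_t(),ctrl.current_width(),ctrl.current_ft_force(),ctrl.current_position(),ctrl.current_eef_rot())
s=cam('scene'); pickle.dump(s,open('s2.pkl','wb'))
cv2.imwrite('pics/s2.png',cv2.resize(s['img'][260:440,350:530],None,fx=3.3,fy=3.3,interpolation=cv2.INTER_CUBIC))
print(proj(s,[[.447,-.28,.1128],[.447,-.28,.1-.0582],[.447,-.28,.006]]))
E
```

```text
37.95 0.013173021802670892 [-0.11950462  0.3820766  -0.45090899] [ 0.4475913  -0.28048315  0.10104193] [-1.79962123e+02  1.01794301e-01  1.60001775e+02]
[[442.66529549 330.67546278]
 [438.16126252 358.21198842]
 [436.03389472 371.21099863]]
```

View pics/s2.png

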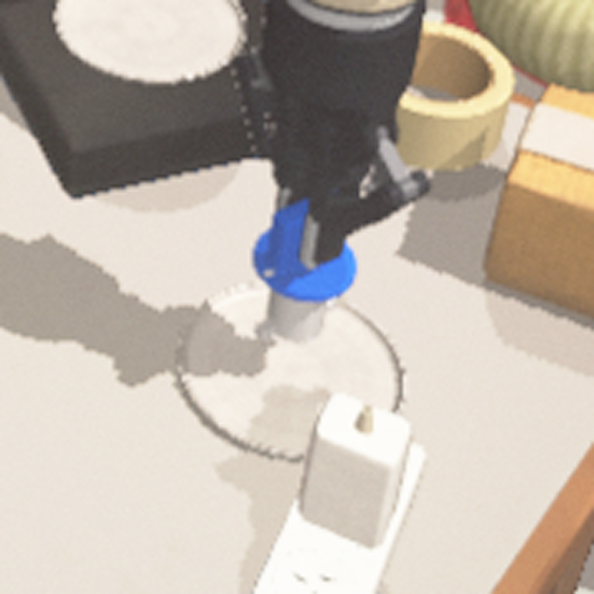

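The cap hangs upright over the dish, with its foot at about crop (297,330), which is (440,360) in the full image and matches the prediction. I lower it slowly to contact.

```bash
python3 - <<'E'
from h import *
rot=[180,0,160]; p=np.array([.447,-.280,.10]); 
f0=ctrl.current_ft_force()[2]
p[2]=.069; ctrl.movel(p,rot,feed=.04)
for i in range(20):
    p[2]-=.0007; ctrl.movel(p,rot,feed=.01); F=ctrl.current_ft_force()
    if F[2]-f0>3: break
ctrl.sleep(.2); print(ctrl.current_t(),p,ctrl.current_position(),ctrl.current_ft_force(),ctrl.current_ft_torque())
for w in (.018,.04): ctrl.gripper_to(w)
ctrl.sleep(.2); print(ctrl.current_t(),ctrl.current_width())
ctrl.movel([p[0],p[1],.20],rot,feed=.12)
s=cam('scene'); print(ctrl.current_t())
cv2.imwrite('pics/s3.png',cv2.resize(s['img'][260:440,350:530],None,fx=3.3,fy=3.3,interpolation=cv2.INTER_CUBIC))
E
```

```text
41.125 [ 0.447  -0.28    0.0634] [ 0.44722851 -0.28014841  0.06443929] [-2.48515065  0.73470501  6.18822332] [0.36167948 0.45001273 0.00666616]
41.8917 0.04011701694983068
43.2333
```

View pics/s3.png

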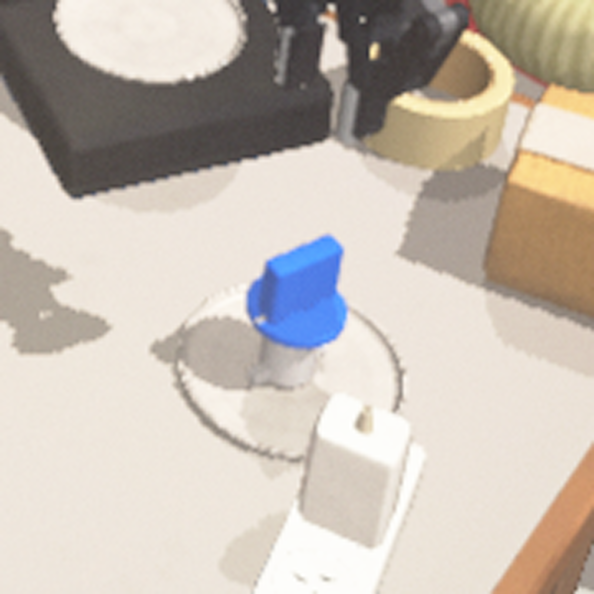

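The cap stands upright with its foot at crop (288,375), near the dish centre, and the gripper is clear of it.

```bash
python3 -c "
from station import ctrl
print(ctrl.job_done())"
```

```text
the job is handed in; nothing more can be done
None
```

The blue cap was pressed, twisted about 62° to its release stop, lifted out and stood upright near the middle of the table dish; the job was handed in at about 43 s, and no verdict came back.

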